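# Unhook a battery pack from its spring charger and stow it

### The arm

A 6-joint arm with a two-finger parallel gripper is mounted at the origin on the work surface. World frame = base frame: x ahead of the robot, y to its left, z up, the work surface at z = 0. Lengths are in mm, angles in rad, forces in N, time in s.
With the tool pointing down it reaches from about 375 to 925 mm from the base axis. Payload 5.7 kg.
Tool frame: the origin (TCP) lies at the centre of the arm's flange, where the gripper is bolted on; the fingertips stand 173 mm ahead of it and the grasp point (between the pads) lies 155 mm ahead of it; z points along the fingers, y is the line along which they close (so a half turn about z gives the same grasp; the last joint's range is limited). The gripper opens to 85 mm and grips with 20 to 120 N. Pads are 22 mm wide; open, the fingers measure 114 mm over their backs; the gripper's body (76 mm by 85 mm) begins 54 mm behind the grasp point. The pads swing forward as they close: fully open they stand 13 mm farther back than shut.
Start: joints at [-1.227, 0.359, 1.51, -0, 1.272, -0.115], TCP at [265.711, -537.944, 404.667] pointing down, gripper open.
Joint ranges: [-2.97, 2.97], [-1.01, 2.36], [0.21, 2.38], [-0.96, 4.11], [0.2, 2.71], [-2.98, 2.98]. Speed limits (rad/s): [2.39, 2.39, 3.14, 3.14, 3.14, 3.14].

### API

Orientations are given as a rotation vector (axis times angle).
In Python, from workcell import robot gives the robot as it stands.
- The arm moves only by the shell command python3 -m pendant 'ROWS' [FORCE]. ROWS is text: rows parted by semicolons, each of 7 numbers parted by spaces: the turn, a rotation vector about the tool's x, y, z in units of 180 degrees (1.0 is 180 degrees), then the shift along the tool's x, y, z in units of 1 m (1.0 is 1 m), then the gripper command: -1 is fully open, 1 is shut, values between are in proportion. In form: ax ay az tx ty tz jaw; .... A call has 1 to 12 rows; each row is the pose to reach, as a shift and turn from the pose commanded when the call began, along the tool's axes at that moment, turning the shorter way round; what a row does not reach only later rows make up. A row lasts 1/10 s, in which the tool goes at most 50 mm and 8.59 degrees, less where a joint would pass 70% of its speed; a pose out of reach is approached as far as the arm can. A call with a number of a shift or a turn outside -1 to 1 is refused whole. A call with a gripper value outside its range is refused whole. The fingers move at their own pace and stop on an object; FORCE is the grip in N (left out, the last holds). Time passes only in rows, so rows that repeat a pose let the fingers close. It gives the time, the measured TCP pose, the force, the opening and the grip force at its end, in the units of the state.
- robot.state(): the state, without advancing time (a new reading comes with each control period).
- robot.capture(name): name is "scene" or "top"; returns the picture (480x640x3 uint8, blue, green, red); there is no depth.
- robot.calibration(name): a dict with "fx", "fy", "cx", "cy" (pixels), "k1" (the pictures are not rectified: a ray, as slopes to the right and down, at radius r is drawn at 1 + k1 r^2 times it, then the intrinsics apply), "camera_from_world" (4x4, takes a point from world to camera coordinates). Camera axes: x right, y down, z forward; pixel columns grow to the right and rows downward; lengths in mm; the calibration is good to about 2 mm. A picture is of the moment at which its call begins. calibration takes no time and is no camera call.
- robot.close_job(): hands the job in; it is judged then, once.
The state is a dict: "time": time; "joint_pos": joint angles; "qd": joint speeds; "joint_efforts": joint torques, N m; "ee_pos": TCP position; "ee_rot": TCP orientation; "ft_force": force on the tool from outside, world axes, zero at the start; "wrist_torque": the same for the moment, N m; "gripper_width": opening from 0.0 (shut) to 1.0 (fully open); "grasp_force": force on a finger pad.
Only numpy, scipy, OpenCV 4.12 (cv2) and the standard library are available. Lean on these libraries where they do the work, as an engineer would, in place of code of your own. Each camera call takes 0.05 s, during which the arm holds its last target. There are 200 camera calls.

### The job

Take the large battery pack out of the charger cradle: its nose is hooked under the cradle's steel lip, so push the pack back against the spring until you feel it stop, hold it there, tilt its nose up clear of the lip and draw it out, without forcing it against the cradle (under 40 N). Lay it flat on the floor of the wooden rack's empty bay, right way up, with its contact tongue towards the rack's tall back wall, and let go. Do not drop it, and leave the small pack already in the rack, the tape roll, the glue bottle and the screwdriver where they are.

Things in the scene. Friction and masses are not known exactly. Their poses are not given: they have to be found in the camera images.
- pack: Large black battery pack, 0.3 to 0.6 kg, loose. Block 100 x 54 x 44 mm (x -50 to 50, y -27 to 27, z 0 to 44). Behind, a tongue 40 mm wide, z 15 to 25, reaches x = -86; in front, a nose ledge 40 mm wide, z 6 to 14, reaches x = 67. Origin: centre of the block's underside; x to the nose, z up. Starts in the cradle, parallel to it, its origin on the cradle's floor above the cradle's origin.
- tongue (a point): Middle of the end face of the pack's contact tongue (x = -86, y = 0, z = 20 mm in the pack's frame).
- cradle: Grey charger cradle fixed to the bench, 214 x 88 mm, floor 14 mm above the bench. Origin on its underside; x from the hood to the lip, away from the robot within 20 degrees; z up. Beside the pack stand only guides 8 mm above the floor, 3 mm off its sides. A spring plunger under the hood pushes the tongue towards +x with 4 N at the start, 0.3 N more per mm; with friction, under 15 N.
- hooked (a point): Point on the cradle at x = 67 mm, 10 mm above its floor: the end of the nose ledge at the start. A steel lip, 15.5 to 22 mm above the floor, overhangs the ledge from x = 53 to 65 mm, out to x = 74 to 86. Lip and hood form one frame, clamped at a different place each time: the overhang is 2 to 14 mm and its place is not reported. The pack must go back by the overhang before its nose can rise.
- pocket (a point): Point on the cradle at x = -76 mm, 20 mm above its floor, near the hood's mouth (roof 29 to 36 mm above the floor, over the tongue by 6 to 18 mm). Pushed towards -x, the foot of the block meets two stop blocks 5 mm high, always 3 mm after the nose is free. Ease off 1 mm, tilt nose-up 18 degrees on the rear lower edge 2 mm off the floor, draw the pack 35 mm towards +x and lift it.
- rack: Wooden rack fixed to the bench, 180 x 200 mm, floor 8 mm thick. Origin: centre of its underside; x from the tall back wall (x -90 to -82, 30 mm above the floor) to the low front wall (x 82 to 90), away from the robot within 20 degrees; z up. Front wall, side walls and divider stand 12 mm above the floor.
- bay (a point): Centre of the empty bay's floor, 8 mm above the bench, at rack y = 36 mm; axes parallel to the rack's. The bay is 164 mm along x and 76 mm wide. Across the 16 mm divider, on its -y side, lies the other bay (74 mm wide) with the small pack.
- spare: Small black battery pack, 90 x 38 x 34 mm plus a tongue, lying in the other bay, to be left alone. Origin: centre of its underside.
- tape: Roll of clear tape lying flat, 90 mm across, 48 mm high, a bystander. Origin: centre of its underside.
- glue: White glue bottle, 48 mm across, 110 mm high, a bystander. Origin: centre of its underside.
- driver: Screwdriver lying on the bench, a bystander. Origin on its underside; its x axis points to the blade.
Things that resemble listed ones, but are neither listed nor needed, are in the scene too. Of the things that look like the cradle, take the one that is farthest to the robot's left at the start.

How it is judged:
By the outcome, as a careful person would: the job done as asked, in the order asked, and still so for the second after the job is handed in, with the robot touching nothing.
It also fails if it takes over 42 s, if anything falls off the work surface, if the arm or the gripper's body presses on something with over 40 N, if the wrist force passes 120 N, or if a joint passes its speed limit or range.

## Working session

There is one attempt and no reset: what is moved stays moved. The work goes in short steps, Python scripts to look and compute and a shell command to move; the robot and the scene stay as the last step left them, time stands still between calls to the robot, and variables do not carry over. Pictures are saved under pics/ and viewed, at most 10 in all, crops included, and the job is handed in when it is done.

```bash
mkdir -p pics; python3 - <<'E'
from workcell import robot
import cv2,pprint
for n in("scene","top"):
    cv2.imwrite(f"pics/{n}0.png",robot.capture(n)); pprint.pprint(robot.calibration(n))
print(robot.state())
E
ls
```

```text
{'camera_from_world': array([[-3.50560609e-02,  9.99221543e-01, -1.80936764e-02,
         1.25307982e+02],
       [ 7.51385291e-01,  1.44153187e-02, -6.59706255e-01,
        -4.11362013e+02],
       [-6.58931875e-01, -3.67220250e-02, -7.51305714e-01,
         1.70239603e+03],
       [ 0.00000000e+00,  0.00000000e+00,  0.00000000e+00,
         1.00000000e+00]]),
 'cx': 322.538965206603,
 'cy': 242.61458424870767,
 'fx': 564.2222711560904,
 'fy': 564.2222711560904,
 'k1': -0.08658641712701366}
{'camera_from_world': array([[-2.32212528e-02, -9.99710475e-01, -6.30389796e-03,
        -8.34435761e+01],
       [-9.97756544e-01,  2.35709842e-02, -6.26600978e-02,
         6.07127353e+02],
       [ 6.27905453e-02,  4.83470946e-03, -9.98015016e-01,
         1.15043852e+03],
       [ 0.00000000e+00,  0.00000000e+00,  0.00000000e+00,
         1.00000000e+00]]),
 'cx': 311.46814959847495,
 'cy': 239.71050652067788,
 'fx': 501.50316419944,
 'fy': 501.50316419944,
 'k1': -0.09146710501798447}
{'time': 0.1, 'joint_pos': array([-1.22708021e+00,  3.59473172e-01,  1.51131987e+00,  3.05162515e-05,
        1.27250014e+00, -1.15088046e-01]), 'qd': array([ 7.30064312e-04, -9.65644591e-04, -3.14979751e-04,  8.08814358e-04,
       -7.11881923e-04,  8.74151775e-05]), 'joint_efforts': array([ 2.46432182e-05, -5.28647232e+01, -2.79348940e+01, -2.45713472e-04,
        5.08164667e-03, -2.60808514e-05]), 'ee_pos': array([ 265.62327824, -537.64754247,  403.91510553]), 'ee_rot': array([-3.05764567e+00, -7.13984763e-01,  2.59042908e-04]), 'ft_force': array([ 0.13705368, -1.26852354, -0.83549276]), 'wrist_torque': array([ 0.00394508,  0.06307946, -0.00130313]), 'grasp_force': 0.0, 'gripper_width': 1.000182667559876}
pics
```

View pics/scene0.png

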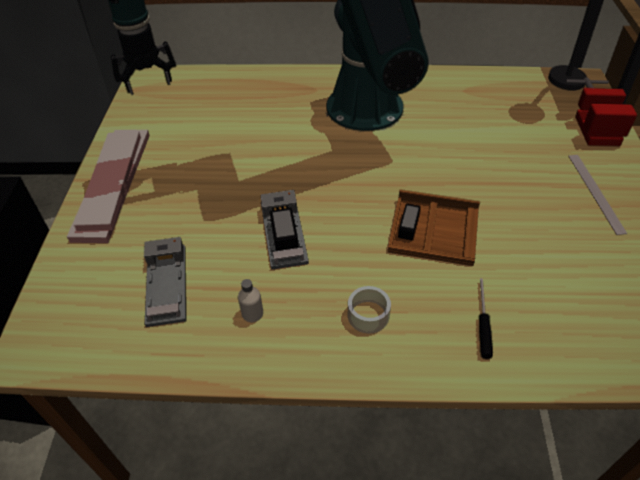

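View pics/top0.png

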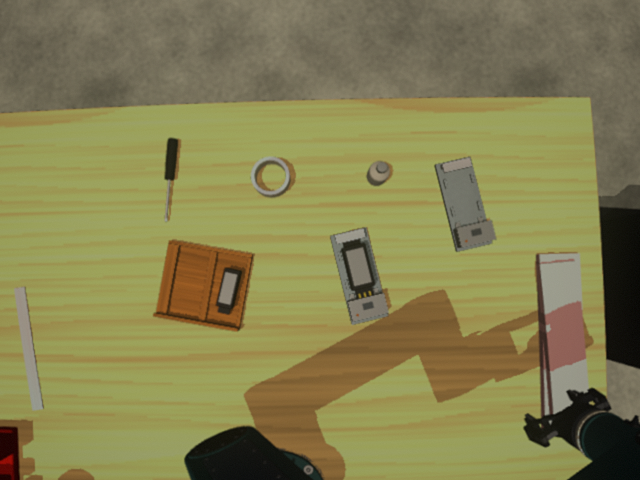

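The pack sits in the left cradle (top view about 358,275). The rack is at about (205,285) in the top view, and its empty bay is the left part, about (188,285). I'll zoom in on both.

```bash
python3 - <<'E'
import cv2,numpy as np
t=cv2.imread("pics/top0.png")
a=cv2.resize(t[215:335,320:400],None,fx=5,fy=5,interpolation=cv2.INTER_CUBIC)
b=cv2.resize(t[230:340,145:265],None,fx=3.3,fy=3.3,interpolation=cv2.INTER_CUBIC)
b=cv2.copyMakeBorder(b,0,600-b.shape[0],0,0,cv2.BORDER_CONSTANT)
o=cv2.convertScaleAbs(np.hstack([a,b]),alpha=1.6);print(o.shape);cv2.imwrite("pics/crop1.png",o)
E
```

```text
(600, 796, 3)
```

View pics/crop1.png

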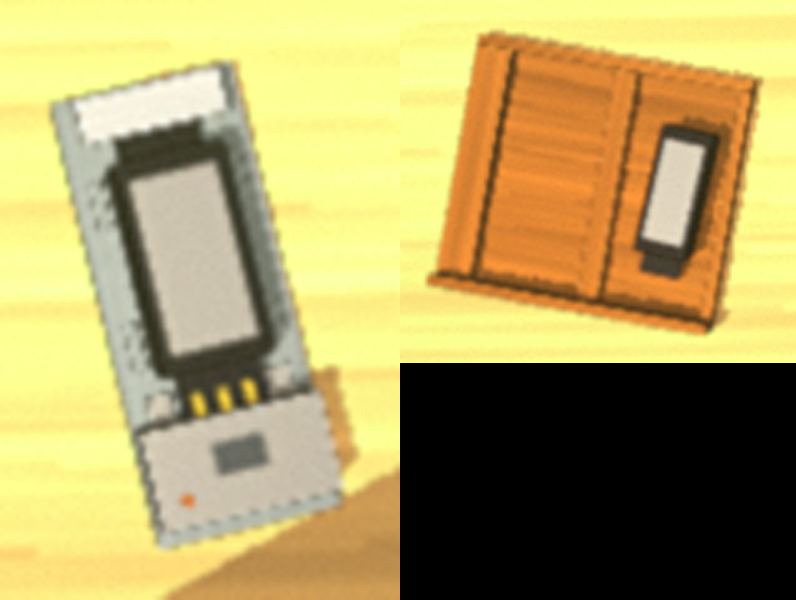

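```bash
cat > h.py <<'E'
import cv2,numpy as np
from workcell import robot
def rays(n,px):
    c=robot.calibration(n);p=(np.atleast_2d(px).astype(float)-[c['cx'],c['cy']])/[c['fx'],c['fy']]
    q=p.copy()
    for _ in range(20): q=p/(1+c['k1']*(q**2).sum(1,keepdims=True))
    T=c['camera_from_world'];R=T[:3,:3]
    return -R.T@T[:3,3], np.c_[q,np.ones(len(q))]@R
def onz(n,px,z):
    o,d=rays(n,px);return (o+d*((z-o[2])/d[:,2])[:,None])[:,:2]
def proj(n,P):
    c=robot.calibration(n);T=c['camera_from_world'];P=np.atleast_2d(P)@T[:3,:3].T+T[:3,3]
    q=P[:,:2]/P[:,2:];q=q*(1+c['k1']*(q**2).sum(1,keepdims=True));return q*[c['fx'],c['fy']]+[c['cx'],c['cy']]
E
python3 - <<'E'
from h import *
np.set_printoptions(precision=1,suppress=True)
def rect(n,pts,z,tag):
    w=onz(n,pts,z).astype(np.float32);(c,s,a)=cv2.minAreaRect(w);b=cv2.boxPoints((c,s,a))
    e=b[1]-b[0];e2=b[2]-b[1];L=e if np.hypot(*e)>np.hypot(*e2) else e2
    print(n,tag,'c',np.array(c),'size',np.array(s),'long-axis deg',np.degrees(np.arctan2(L[1],L[0]))%180)
for n,roi,rr in(("top",(320,215,400,335),(145,230,265,340)),("scene",(250,180,320,280),(380,180,490,270))):
    im=cv2.imread(f"pics/{n}0.png");hsv=cv2.cvtColor(im,cv2.COLOR_BGR2HSV);print(n,'cam',rays(n,[0,0])[0])
    def comp(m,r):
        M=np.zeros(m.shape,np.uint8);x0,y0,x1,y1=r;M[y0:y1,x0:x1]=m[y0:y1,x0:x1]
        k,l,s,c=cv2.connectedComponentsWithStats(M);o=np.argsort(-s[1:,4])[:4]+1
        return [(np.argwhere(l==i)[:,::-1].astype(float),s[i]) for i in o]
    h,s,v=cv2.split(hsv)
    for p,st in comp(((s<60)).astype(np.uint8),roi)[:2]: print('grey',st);rect(n,p,14,'grey@14')
    for p,st in comp(((s<60)&(v>95)&(h<25)).astype(np.uint8),roi)[:3]: print('label',st);rect(n,p,58,'lab@58');
    for p,st in comp(((h<16)&(s>120)&(v>60)).astype(np.uint8),rr)[:1]: print('rack',st);rect(n,p,20,'rack@20')
E
```

```text
top cam [ 531.6 -103.3 1185.7]
grey [ 331  228   57   97 2130]
top grey@14 c [ 519.4 -206.7] size [212.4  88.2] long-axis deg 12.5968
grey [345 246  27  41 738]
top grey@14 c [ 540.9 -205.2] size [88.2 46. ] long-axis deg 12.520276
label [348 294  40  27 653]
top lab@58 c [ 448.8 -220.3] size [44.9 81.6] long-axis deg 102.54501
label [346 248  25  38 616]
top lab@58 c [ 540.2 -201.4] size [78.9 38.8] long-axis deg 12.497033
label [336 228  28  16 130]
top lab@58 c [ 609.6 -184.5] size [20.3 66.4] long-axis deg 102.70815
rack [ 154  241   98   90 5468]
top rack@20 c [505.4 158.6] size [203.  180.9] long-axis deg 79.15692
scene cam [1435.2  -56.8 1009.9]
grey [ 261  190   47   79 2443]
scene grey@14 c [ 512.3 -203.8] size [247.7  87.4] long-axis deg 12.030107
grey [287 244   3   2   4]
scene grey@14 c [ 569.2 -186.3] size [1.9 5.1] long-axis deg 146.11919
label [273 248  31  11 195]
scene lab@58 c [ 631.6 -178.9] size [18.9 65.4] long-axis deg 101.8684
label [299 219   1   2   2]
scene lab@58 c [ 529.7 -160.7] size [3.2 0. ] long-axis deg 3.6001587
label [305 247   1   2   2]
scene lab@58 c [ 615.6 -141.9] size [2.9 0. ] long-axis deg 3.1830597
rack [ 387  197   91   64 3481]
scene rack@20 c [519.2 157.9] size [201.4 185.6] long-axis deg 79.76457
```

```bash
cat >> h.py <<'E'
from scipy.spatial.transform import Rotation as Ro
def tgt(x,y,z,yaw,tilt=0):
    "row from the measured pose to TCP x,y,z, tool x at yaw deg, nose-up tilt deg"
    s=robot.state();R0=Ro.from_rotvec(s['ee_rot']);c,n=np.cos(np.radians(yaw)),np.sin(np.radians(yaw))
    R=Ro.from_matrix(np.array([[c,n,0],[n,-c,0],[0,0,-1.]]))*Ro.from_rotvec([0,np.radians(tilt),0])
    print(np.round(np.r_[(R0.inv()*R).as_rotvec()/np.pi,R0.inv().apply(np.array([x,y,z])-s['ee_pos'])/1000],4))
E
python3 -c "
from h import *
tgt(540,-201.8,300,12.5)"
```

```text
[-0.0005 -0.      0.0766  0.3947 -0.1794  0.1043]
```

```bash
python3 -m pendant '0 0 0.0766 0.3947 -0.1794 0.1 -1;0 0 0.0766 0.3947 -0.1794 0.1 -1;0 0 0.0766 0.3947 -0.1794 0.1 -1;0 0 0.0766 0.3947 -0.1794 0.1 -1;0 0 0.0766 0.3947 -0.1794 0.1 -1;0 0 0.0766 0.3947 -0.1794 0.1 -1;0 0 0.0766 0.3947 -0.1794 0.1 -1;0 0 0.0766 0.3947 -0.1794 0.1 -1;0 0 0.0766 0.3947 -0.1794 0.1 -1;0 0 0.0766 0.3947 -0.1794 0.1 -1;0 0 0.0766 0.3947 -0.1794 0.1 -1;0 0 0.0766 0.3947 -0.1794 0.1 -1' 80
python3 - <<'E'
from h import *
cv2.imwrite("pics/s1.png",cv2.resize(robot.capture("scene")[130:290,200:360],None,fx=3.7,fy=3.7,interpolation=cv2.INTER_CUBIC))
tgt(540,-201.8,200,12.5)
E
```

```text
time: 1.3
ee_pos: [539.7, -202.9, 304.7]
ee_rot: [3.123, 0.342, -0.001]
ft_force: [-0.5, -0.1, 0.5]
gripper_width: 0.998
grasp_force: 0.0
[ 1.000e-04  1.000e-04 -4.000e-04  8.000e-04 -1.400e-03  1.049e-01]
```

View pics/s1.png

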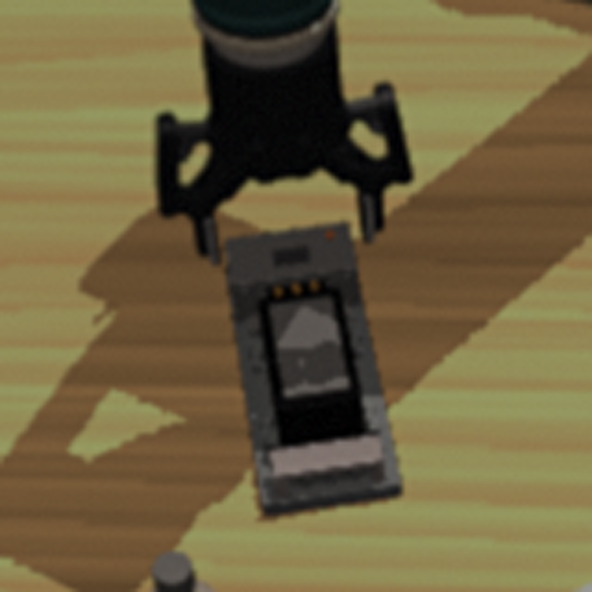

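The picture shows the open gripper lined up above the pack: fingertips at (212,250) and (370,235), pack at about (310,365). Next I descend slowly near the end and grip.

```bash
python3 -m pendant '0 0 0 0.0005 -0.001 0.04 -1;0 0 0 0.0005 -0.001 0.07 -1;0 0 0 0.0005 -0.001 0.085 -1;0 0 0 0.0005 -0.001 0.095 -1;0 0 0 0.0005 -0.001 0.105 -1;0 0 0 0.0005 -0.001 0.105 -1' 80
python3 -m pendant '0 0 0 0 0 0 1;0 0 0 0 0 0 1;0 0 0 0 0 0 1;0 0 0 0 0 0 1;0 0 0 0 0 0 1;0 0 0 0 0 0 1;0 0 0 0 0 0 1;0 0 0 0 0 0 1' 80
```

```text
time: 1.95
ee_pos: [539.9, -201.7, 199.1]
ee_rot: [-3.123, -0.34, 0.001]
ft_force: [-0.3, 0.6, -0.7]
gripper_width: 1.001
grasp_force: 0.0
time: 2.75
ee_pos: [540.4, -200.3, 201.0]
ee_rot: [-3.122, -0.341, -0.001]
ft_force: [-0.9, 4.5, 7.5]
gripper_width: 0.62
grasp_force: 86.1
```

```bash
cat > f.py <<'E'
from h import *
s=robot.state();a=np.radians(12.5);u=np.array([np.cos(a),np.sin(a),0]);v=np.array([-u[1],u[0],0])
p=s['ee_pos']-[540,-201.8,200]
print('t%.2f along %.2f lat %.2f z %.2f | F along %.1f lat %.1f z %.1f | T'%(s['time'],p@u,p@v,p[2],*(s['ft_force']@np.c_[u,v,[0,0,1]])),np.round(s['wrist_torque'],2))
E
python3 f.py
python3 -m pendant '0 0 0 -0.001 0 0 1;0 0 0 -0.002 0 0 1;0 0 0 -0.003 0 0 1;0 0 0 -0.004 0 0 1;0 0 0 -0.004 0 0 1' >/dev/null; python3 f.py
python3 -m pendant '0 0 0 -0.0005 0 0 1;0 0 0 -0.001 0 0 1;0 0 0 -0.001 0 0 1'>/dev/null; python3 f.py
python3 -m pendant '0 0 0 -0.0005 0 0 1;0 0 0 -0.001 0 0 1;0 0 0 -0.001 0 0 1'>/dev/null; python3 f.py
```

```text
t2.75 along 0.68 lat 1.39 z 1.03 | F along 0.1 lat 4.6 z 7.5 | T [ 1.03  0.32 -0.15]
t3.25 along -1.46 lat 0.64 z 1.22 | F along 7.2 lat 4.4 z 1.4 | T [ 1.09 -0.63 -0.33]
t3.55 along -2.14 lat 0.47 z 1.31 | F along 8.0 lat 4.7 z 1.4 | T [ 1.11 -0.91 -0.39]
t3.85 along -2.96 lat 0.46 z 1.29 | F along 9.1 lat 5.1 z 0.6 | T [ 1.13 -1.01 -0.32]
```

```bash

python3 -m pendant '0 0 0 -0.0005 -0.001 0 1;0 0 0 -0.001 -0.001 0 1;0 0 0 -0.001 -0.001 0 1'>/dev/null; python3 f.py
for i in 1 2 3; do python3 -m pendant '0 0 0 -0.0005 0 0 1;0 0 0 -0.001 0 0 1;0 0 0 -0.001 0 0 1'>/dev/null; python3 f.py; done
```

```text
t4.15 along -3.91 lat 0.81 z 1.35 | F along 6.8 lat 1.1 z -0.3 | T [ 0.62 -0.97 -0.18]
t4.45 along -4.87 lat 0.86 z 1.37 | F along 8.0 lat 2.5 z -0.2 | T [ 0.66 -1.1  -0.17]
t4.75 along -5.82 lat 0.81 z 1.40 | F along 9.2 lat 1.0 z 0.6 | T [ 0.7  -1.09 -0.21]
t5.05 along -6.77 lat 0.84 z 1.40 | F along 8.4 lat 1.8 z -0.7 | T [ 0.72 -1.06 -0.25]
```

```bash

for i in 1 2 3; do python3 -m pendant '0 0 0 -0.0005 0 0 1;0 0 0 -0.001 0 0 1;0 0 0 -0.001 0 0 1'>/dev/null; python3 f.py; done
```

```text
t5.35 along -7.72 lat 0.84 z 1.40 | F along 9.3 lat 2.5 z 1.1 | T [ 0.74 -1.1  -0.16]
t5.65 along -8.64 lat 0.83 z 1.42 | F along 9.0 lat 4.3 z -0.7 | T [ 0.85 -1.17 -0.14]
t5.95 along -9.03 lat 0.85 z 1.51 | F along 12.7 lat 3.6 z -1.2 | T [ 1.05 -1.57 -0.23]
```

```bash

python3 -m pendant '0 0 0 -0.0005 0 0 1;0 0 0 -0.001 0 0 1;0 0 0 -0.001 0 0 1'>/dev/null; python3 f.py
```

```text
t6.25 along -9.39 lat 0.83 z 1.65 | F along 14.3 lat 3.7 z -2.2 | T [ 1.38 -2.01 -0.15]
```

```bash

python3 -m pendant '0 0 0 0.001 0 0 1;0 0 0 0.002 0 0 1;0 0 0 0.0025 0 0 1;0 0 0 0.0025 0 0 1'>/dev/null; python3 f.py
python3 -m pendant '0 0 0 0 0 -0.001 1;0 0 0 0 0 -0.002 1;0 0 0 0 0 -0.002 1'>/dev/null; python3 f.py
```

```text
t6.65 along -8.52 lat 0.84 z 1.36 | F along 6.7 lat 2.4 z 0.7 | T [ 0.62 -1.02 -0.19]
t6.95 along -8.67 lat 0.86 z 2.53 | F along 8.3 lat 0.7 z -7.4 | T [ 0.46 -1.58 -0.03]
```

```bash

python3 -m pendant '0 0.0111 0 -0.006 0 -0.0019 1;0 0.0222 0 -0.0127 0 -0.0034 1;0 0.0333 0 -0.0193 0 -0.0045 1;0 0.0333 0 -0.0193 0 -0.0045 1'; python3 f.py
```

```text
time: 7.35
ee_pos: [512.0, -207.2, 208.1]
ee_rot: [-3.109, -0.337, -0.175]
ft_force: [7.8, 4.5, -1.8]
gripper_width: 0.619
grasp_force: 86.1
t7.35 along -28.52 lat 0.80 z 8.07 | F along 8.6 lat 2.7 z -1.8 | T [ 0.8  -1.16 -0.04]
```

```bash

python3 -m pendant '0 0.0167 0 -0.0099 0 -0.0024 1;0 0.0333 0 -0.0198 0 -0.0042 1;0 0.0333 0 -0.0198 0 -0.0042 1'; python3 f.py
python3 -m pendant '0 0.0167 0 -0.0099 0 -0.0024 1;0 0.0333 0 -0.0198 0 -0.0042 1;0 0.0333 0 -0.0198 0 -0.0042 1'; python3 - <<'E'
import f
from h import *
s=f.s;R=Ro.from_rotvec(s['ee_rot'])
for n,q in(('rear',[-50,0,187]),('nose',[67,0,173])):
    p=s['ee_pos']+R.apply(q)-[540,-201.8,14];print(n,p@f.u,p@f.v,p[2])
cv2.imwrite("pics/s2.png",cv2.resize(robot.capture("scene")[130:290,200:360],None,fx=3.7,fy=3.7,interpolation=cv2.INTER_CUBIC))
E
```

```text
time: 7.65
ee_pos: [492.1, -211.6, 210.2]
ee_rot: [-3.085, -0.333, -0.336]
ft_force: [11.3, 5.7, -2.9]
gripper_width: 0.619
grasp_force: 85.6
t7.65 along -48.86 lat 0.81 z 10.20 | F along 12.2 lat 3.1 z -2.9 | T [ 1.12 -1.84  0.08]
time: 7.95
ee_pos: [472.4, -216.1, 210.1]
ee_rot: [-3.052, -0.33, -0.494]
ft_force: [14.4, 6.9, -4.2]
gripper_width: 0.616
grasp_force: 85.4
t7.95 along -69.08 lat 0.71 z 10.09 | F along 15.6 lat 3.6 z -4.2 | T [ 1.27 -2.27  0.26]
rear -57.595045440016676 0.3591892494832509 2.8653472094704
nose 49.027998910814325 0.1139305125884131 53.02973957609521
```

View pics/s2.png

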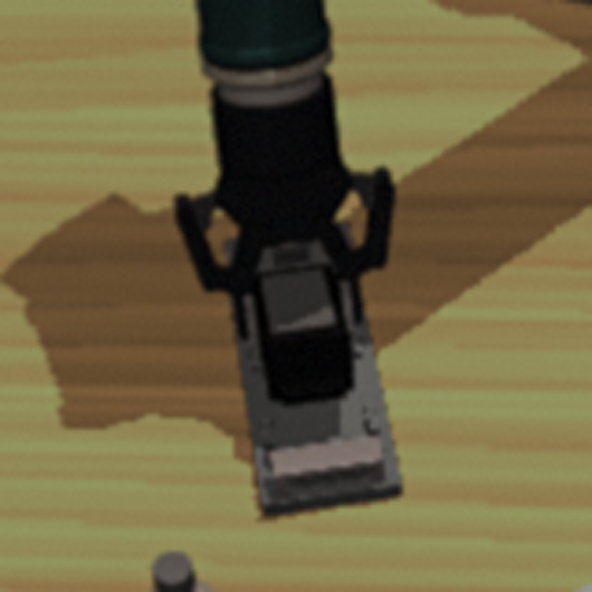

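The pack is tilted with its nose at (310,390), clear of the lip at (325,455). Now I draw it 35 mm forward and lift.

```bash

python3 -m pendant '0 0 0 0.0095 0 0.0031 1;0 0 0 0.019 0 0.0062 1;0 0 0 0.0266 0 0.0086 1;0 0 0 0.0333 0 0.0108 1;0 0 0 0.0343 0 0.0111 1'; python3 f.py
python3 -m pendant '0 0 0 0.003 0 -0.0095 1;0 0 0 0.0093 0 -0.0285 1;0 0 0 0.0216 0 -0.0666 1;0 0 0 0.0309 0 -0.0951 1;0 0 0 0.0309 0 -0.0951 1'; python3 f.py
python3 -c "
from h import *
tgt(522.1,193.6,290,-10.84)"
```

```text
time: 8.5
ee_pos: [506.4, -207.5, 208.2]
ee_rot: [-3.051, -0.336, -0.482]
ft_force: [-0.7, 0.3, -4.6]
gripper_width: 0.617
grasp_force: 86.0
t8.50 along -34.06 lat 1.75 z 8.19 | F along -0.6 lat 0.4 z -4.6 | T [-0.09  0.41  0.01]
time: 9.0
ee_pos: [507.0, -208.9, 313.0]
ee_rot: [-3.055, -0.335, -0.493]
ft_force: [1.5, -1.3, -4.4]
gripper_width: 0.617
grasp_force: 86.4
t9.00 along -33.74 lat 0.22 z 112.98 | F along 1.2 lat -1.6 z -4.4 | T [-0.15  0.28 -0.06]
[-0.0187 -0.1007  0.1287  0.09   -0.3899  0.0514]
```

```bash

python3 -m pendant '-0.0187 -0.1007 0.1287 0.09 -0.3899 0.0514 1;-0.0187 -0.1007 0.1287 0.09 -0.3899 0.0514 1;-0.0187 -0.1007 0.1287 0.09 -0.3899 0.0514 1;-0.0187 -0.1007 0.1287 0.09 -0.3899 0.0514 1;-0.0187 -0.1007 0.1287 0.09 -0.3899 0.0514 1;-0.0187 -0.1007 0.1287 0.09 -0.3899 0.0514 1;-0.0187 -0.1007 0.1287 0.09 -0.3899 0.0514 1;-0.0187 -0.1007 0.1287 0.09 -0.3899 0.0514 1;-0.0187 -0.1007 0.1287 0.09 -0.3899 0.0514 1;-0.0187 -0.1007 0.1287 0.09 -0.3899 0.0514 1;-0.0187 -0.1007 0.1287 0.09 -0.3899 0.0514 1;-0.0187 -0.1007 0.1287 0.09 -0.3899 0.0514 1'
python3 - <<'E'
from h import *
np.set_printoptions(precision=1,suppress=True)
im=robot.capture("scene");cv2.imwrite("pics/s3raw.png",im)
# where the outline ought to be, from the rack pose found
c=np.array([506,160]);a=np.radians(-10.84);X=np.array([np.cos(a),np.sin(a)]);Y=np.array([-X[1],X[0]])
im0=cv2.imread("pics/scene0.png");x0,y0=375,175
f=6.4
big=cv2.resize(im0[y0:y0+93,x0:x0+125],None,fx=f,fy=f,interpolation=cv2.INTER_CUBIC);big=cv2.convertScaleAbs(big,alpha=1.6)
for pts,z,col in(([(-82,-2),(82,-2),(82,74),(-82,74)],8,(255,0,0)),([(90,-100),(90,100),(-82,100),(-82,-100)],20,(0,255,0)),([(-90,-100),(-82,-100),(-82,100),(-90,100)],38,(0,255,255))):
    q=proj("scene",[[*(c+p[0]*X+p[1]*Y),z] for p in pts])
    cv2.polylines(big,[np.int32(((q+.5)-[x0,y0])*f)],True,col,1)
now=cv2.resize(im[120:270,360:510],None,fx=4,fy=4)
cv2.imwrite("pics/c3.png",big);cv2.imwrite("pics/c4.png",now)
E
```

```text
time: 10.2
ee_pos: [520.0, 193.9, 286.5]
ee_rot: [-3.124, 0.295, 0.014]
ft_force: [0.4, -0.5, -5.3]
gripper_width: 0.62
grasp_force: 86.7
```

View pics/c3.png

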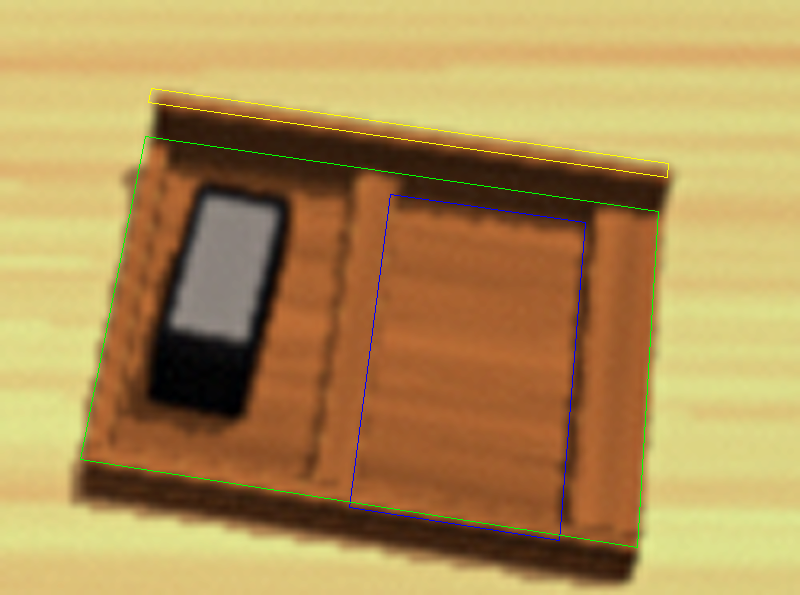

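View pics/c4.png

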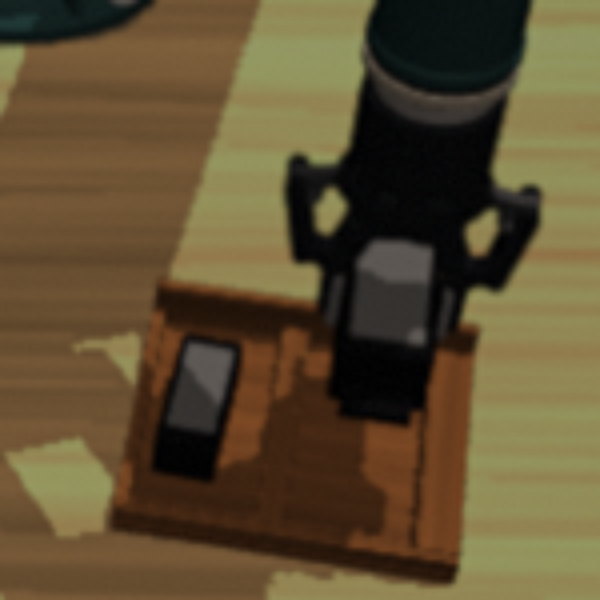

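```bash
python3 - <<'E'
from h import *
np.set_printoptions(precision=1,suppress=True)
s=robot.state();R=Ro.from_rotvec(s['ee_rot']);print(s['ee_pos'])
P=np.array([[67,-20,6],[67,20,6],[67,-20,14],[67,20,14],[50,-27,44],[50,27,44],[50,-27,0],[50,27,0]],float)
q=proj("scene",s['ee_pos']+R.apply(np.c_[P[:,0],-P[:,1],187-P[:,2]]))
im=cv2.imread("pics/s3raw.png");x0,y0,f=425,175,13
big=cv2.convertScaleAbs(cv2.resize(im[y0:y0+55,x0:x0+60],None,fx=f,fy=f/1.2,interpolation=cv2.INTER_CUBIC),alpha=3)
for p in q: cv2.drawMarker(big,tuple(int(v) for v in (p+.5-[x0,y0])*[f,f/1.2]),(0,255,0),0,14,1)
print(q,big.shape);cv2.imwrite("pics/c5.png",big)
tgt(522.5,193.8,240,-10.84)
E
```

```text
[520.2 193.4 286.7]
[[443.  223.5]
 [461.3 226.2]
 [443.5 221. ]
 [461.9 223.8]
 [442.9 205.5]
 [467.9 209.1]
 [440.2 219.4]
 [464.6 223. ]] (596, 780, 3)
[-0.  0. -0.  0. -0.  0.]
```

View pics/c5.png

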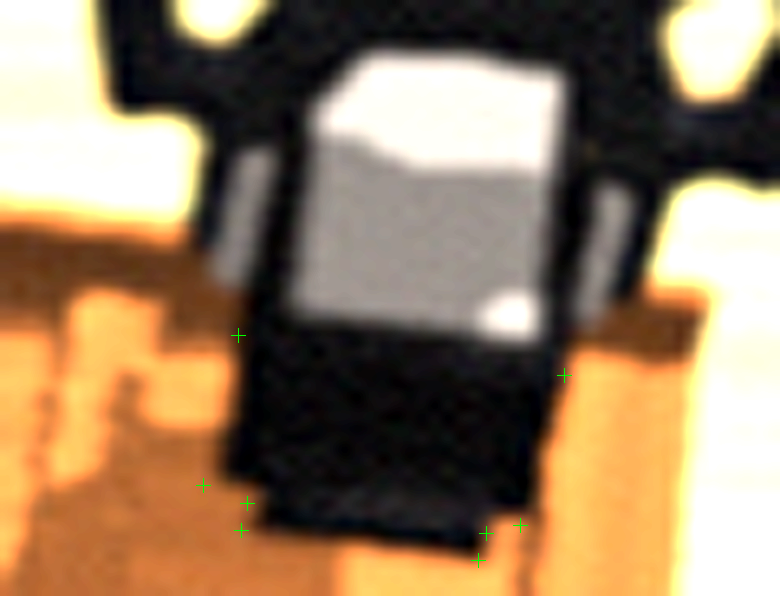

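The pack sits upright in the jaws, about 1 px (2 mm) higher in the picture than I predicted, with nose corners at (260,523) and (472,550). I'll bias the placing 2 mm forward and descend.

```bash
python3 -c "
from h import *
tgt(524.5,193.4,205,-10.84)"
```

```text
[-0.0008  0.0029 -0.0001  0.005  -0.0006  0.0817]
```

```bash
python3 -m pendant '0 0.0029 0 0.005 -0.0006 0.03 1;0 0.0029 0 0.005 -0.0006 0.05 1;0 0.0029 0 0.005 -0.0006 0.065 1;0 0.0029 0 0.005 -0.0006 0.072 1;0 0.0029 0 0.005 -0.0006 0.076 1;0 0.0029 0 0.005 -0.0006 0.079 1;0 0.0029 0 0.005 -0.0006 0.079 1'
python3 - <<'E'
from h import *
print(robot.state()['ee_pos'])
im=robot.capture("scene");x0,y0,f=385,165,6.5
cv2.imwrite("pics/s4raw.png",im)
cv2.imwrite("pics/c6.png",cv2.convertScaleAbs(cv2.resize(im[y0:y0+92,x0:x0+115],None,fx=f,fy=f,interpolation=cv2.INTER_CUBIC),alpha=2.5))
E
```

```text
time: 10.95
ee_pos: [525.4, 194.5, 208.5]
ee_rot: [-3.124, 0.296, -0.004]
ft_force: [0.4, -0.2, -4.4]
gripper_width: 0.617
grasp_force: 86.6
[525.38684127 194.54455202 208.53063409]
```

View pics/c6.png

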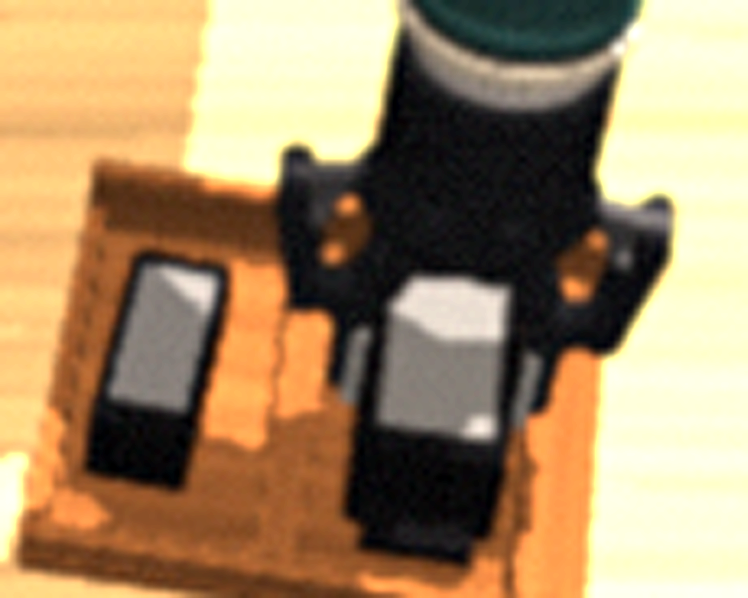

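```bash
python3 - <<'E'
from h import *
q=onz("scene",np.array([[362,548],[468,562]])/6.5+[384.5,164.5],27.5)
c=np.array([506,160]);a=np.radians(-10.84);X=np.array([np.cos(a),np.sin(a)]);Y=np.array([-X[1],X[0]])
print([((p-c)@X,(p-c)@Y) for p in q]); s=robot.state()
p=s['ee_pos'][:2]-c;print('tcp',p@X,p@Y)
E
```

```text
[(np.float64(78.82174751036011), np.float64(20.84084531993555)), (np.float64(77.60287995905087), np.float64(58.01472490130958))]
tcp 12.519001086256571 37.746377876337206
```

```bash
python3 -m pendant '0 0 0 -0.001 0.002 0.003 1;0 0 0 -0.001 0.002 0.006 1;0 0 0 -0.001 0.002 0.009 1;0 0 0 -0.001 0.002 0.011 1;0 0 0 -0.001 0.002 0.011 1'
python3 -m pendant '0 0 0 0 0 0.001 1;0 0 0 0 0 0.002 1;0 0 0 0 0 0.002 1'
```

```text
time: 11.5
ee_pos: [523.6, 193.1, 196.8]
ee_rot: [-3.124, 0.296, -0.002]
ft_force: [0.6, -1.2, -5.2]
gripper_width: 0.618
grasp_force: 86.6
time: 11.8
ee_pos: [523.8, 193.2, 195.2]
ee_rot: [-3.124, 0.296, -0.003]
ft_force: [-0.8, -0.3, -4.5]
gripper_width: 0.619
grasp_force: 86.9
```

```bash
for i in 1 2; do python3 -m pendant '0 0 0 0 0 0.0005 1;0 0 0 0 0 0.001 1;0 0 0 0 0 0.001 1'|grep -E 'pos|ft'; done
```

```text
ee_pos: [523.8, 193.2, 195.1]
ft_force: [-2.5, -0.1, 4.5]
ee_pos: [523.8, 193.2, 195.0]
ft_force: [-3.7, -1.4, 14.6]
```

```bash
python3 -m pendant '0 0 0 0 0 -0.001 1;0 0 0 0 0 -0.001 1'|grep -E 'pos|ft'
python3 -m pendant '0 0 0 0 0 0 -0.7;0 0 0 0 0 0 -0.7;0 0 0 0 0 0 -0.7;0 0 0 0 0 0 -0.7;0 0 0 0 0 0 -0.7;0 0 0 0 0 0 -0.7' 20
python3 -m pendant '0 0 0 0 0 -0.01 -0.7;0 0 0 0 0 -0.03 -0.7;0 0 0 0 0 -0.06 -0.7;0 0 0 0 0 -0.1 -0.7;0 0 0 0 0 -0.15 -0.7;0 0 0 -0.05 0 -0.15 -0.7;0 0 0 -0.1 0 -0.15 -0.7;0 0 0 -0.14 0 -0.15 -0.7;0 0 0 -0.14 0 -0.15 -0.7'
python3 - <<'E'
from h import *
im=robot.capture("scene");t=robot.capture("top")
g=lambda i,x,y:cv2.convertScaleAbs(cv2.resize(i[y:y+150,x:x+130],(390,450),interpolation=cv2.INTER_CUBIC),alpha=2)
cv2.imwrite("pics/fin.png",np.hstack([g(im,370,150),g(t,140,220)]))
E
```

```text
ee_pos: [523.8, 193.1, 195.1]
ft_force: [-2.4, -0.7, 8.4]
time: 13.2
ee_pos: [523.8, 193.1, 194.1]
ee_rot: [-3.124, 0.296, -0.003]
ft_force: [0.2, -0.8, -0.3]
gripper_width: 0.85
grasp_force: 0.0
time: 14.1
ee_pos: [380.1, 218.6, 344.0]
ee_rot: [-3.126, 0.292, 0.005]
ft_force: [0.2, 0.1, -0.4]
gripper_width: 0.848
grasp_force: 0.0
```

View pics/fin.png

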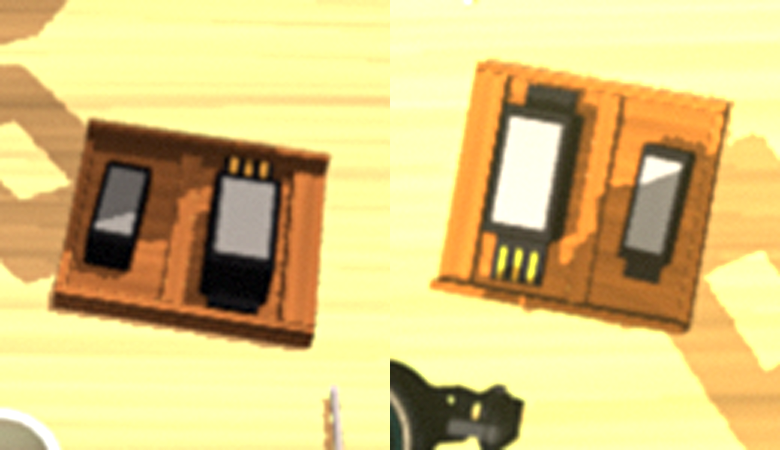

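The pack lies in the bay with its contacts towards the back wall (gold pads at about (520,262) in the top crop). A quick numeric check before handing in.

```bash
python3 - <<'E'
from h import *
t=robot.capture("top");cv2.imwrite("pics/t9.png",t);s=robot.capture("scene")
h,sa,v=cv2.split(cv2.cvtColor(t,cv2.COLOR_BGR2HSV));M=np.zeros_like(h);M[235:320,165:208]=((sa<70)&(v>90))[235:320,165:208]
k,l,st,_=cv2.connectedComponentsWithStats(M);i=1+np.argmax(st[1:,4]);w=onz("top",np.argwhere(l==i)[:,::-1],52)
r=cv2.minAreaRect(w.astype(np.float32));c=np.array([506,160]);a=np.radians(-10.84);X=np.array([np.cos(a),np.sin(a)]);Y=np.array([-X[1],X[0]])
print(r,(np.array(r[0])-c)@X,(np.array(r[0])-c)@Y)
q=onz("scene",np.array([[208,302],[258,310]])/3+[369.5,149.5],14);print([((p-c)@X,(p-c)@Y) for p in q])
E
```

```text
((524.2416381835938, 190.93133544921875), (40.6252555847168, 80.56143188476562), 78.9210433959961) 12.098973401980036 33.81005351831644
[(np.float64(71.62471292719233), np.float64(18.925365664215057)), (np.float64(71.77065685302809), np.float64(57.46110438500749))]
```

```bash
python3 -c "
from workcell import robot
print(robot.close_job())"
```

```text
the job is handed in; nothing more can be done
None
```

The large pack is out of the cradle and lying flat, right way up, in the rack's empty bay with its tongue towards the back wall. It was released and the job handed in at about 14 s, with wrist-force readings under about 20 N. The bystanders were not rechecked at the end beyond the small pack.

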